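Extend a work-light mast by one hole and hold it out against its lock pin

ROBOT

A 6-joint arm with a two-finger parallel gripper is mounted at the origin on the work surface. World frame = base frame: x ahead of the robot, y to its left, z up, the work surface at z = 0. Lengths are in m, angles in rad, forces in N, time in s.
With the tool pointing down it reaches from about 0.35 to 0.775 m from the base axis. Payload 5.5 kg.
Tool frame: the origin (TCP) lies at the very end of the fingers, on their centre line; the grasp point (between the pads) lies env.hold_point_z behind it (env.hold_point_z is the distance from the TCP to the grasp point, in m); z points along the fingers, y is the line along which they close (so a half turn about z gives the same grasp; the last joint's range is limited). The gripper opens to 85 mm and grips with 20 to 120 N. Pads are 22 mm wide; open, the fingers measure 114 mm over their backs; the gripper's body (76 mm by 85 mm) begins 54 mm behind the grasp point. The pads swing forward as they close: fully open they stand 13 mm farther back than shut.
Start: joints at [1.176, 0.313, 0.046, 1.304, 0, 1.431], TCP at [0.145, 0.556, 0.231] pointing down, gripper open.
Joint ranges: [-2.76, 2.76], [-0.86, 1.69], [-1.03, 1.26], [-2.2, 2.34], [-1.47, 1.5], [-3.14, 3.14]. Speed limits (rad/s): [2.57, 2.57, 3.14, 3.14, 3.14, 3.14].

INTERFACE

Orientations are given as a unit quaternion [w, x, y, z].
In Python, from workcell import env gives the robot as it stands.
- The arm moves only by the tool carry_out, never from a script. Its argument "steps" is a list of rows, each a list of 3 entries, a list of its own where there are three numbers: the turn, a rotation vector about the tool's x, y, z in degrees, then the shift along the tool's x, y, z in cm, then the closure in counts, from 0 (fully open) to 255 (shut). A call has exactly 8 rows; each row is the pose to reach, as a shift and turn from the pose commanded when the call began, along the tool's axes at that moment; what a row does not reach only later rows make up. A row lasts 1/8 s, in which the tool goes at most 62.5 mm and 10.7 degrees, less where a joint would pass 70% of its speed; a pose out of reach is approached as far as the arm can. A call with a gripper value outside its range is refused whole. The fingers move at their own pace and stop on an object; "force" is the grip in N (left out, the last holds). Time passes only in rows, so rows that repeat a pose let the fingers close, or fill a call up. It gives the time, the measured TCP pose, the force, the opening and the grip force at its end, in the units of the state.
- env.get_state(): the state, without advancing time (a new reading comes with each control period).
- env.read_camera(name): name is "scene" or "side" or "wrist"; returns (picture, depth): 384x512x3 uint8, red, green, blue; 384x512 float32, m along the optical axis (not along the pixel's ray), 0 where there is no reading.
- env.get_calibration(name): a dict with "fx", "fy", "cx", "cy" (pixels), "origin" and "orientation" of the camera in the world. Camera axes: x right, y up, looking along -z (the intrinsics and any distortion apply to the point x, -y, -z); pixel columns grow to the right and rows downward; lengths in m; the calibration is good to about 2 mm. A picture is of the moment at which its call begins: read the wrist's pose just before it. get_calibration takes no time and is no camera call; for the wrist camera it gives the pose at the moment of the call.
- env.hand_in(): hands the job in; it is judged then, once.
The state is a dict: "clock": time; "joint_pos": joint angles; "qvel": joint speeds; "tau": joint torques, N m; "tcp_pos": TCP position; "orientation": TCP orientation; "wrist_force": force on the tool from outside, world axes, zero at the start; "ft_torque": the same for the moment, N m; "finger_gap": finger opening in m; "grip_force": force on a finger pad.
Only numpy, scipy, OpenCV 4.12 (cv2) and the standard library are available. Lean on these libraries where they do the work, as an engineer would, in place of code of your own. Each camera call takes 0.05 s, during which the arm holds its last target. There are 200 camera calls.

TASK

The work-light mast lies clamped on the shop counter. Pull up its red locking knob, slide the yellow outer section with the lamp outwards (the way the lamp end points) by exactly one hole, and let the pin drop fully home in that next hole. Finish while still holding the knob: pin fully in, and the section kept pulled firmly outwards so that it bears on the pin and all play is taken up, ready for a colleague to tighten the clamp screw; leave the spray can, carton and spanner where they are.

Things in the scene. Friction and masses are not known exactly. Their poses are not given: they have to be found in the camera images.
- mast: fixed: 36 mm square aluminium tube, top at 98 mm, with 14 mm holes every 40 mm in its top, in two grey clamps (80 mm wide, top at 111 mm, 155 and 285 mm behind the starting hole) on a 180 x 590 x 18 mm plywood board. Heights above the counter. Origin on the counter below the pin's starting hole; +y outwards along the tube to the lamp end, x across, z up
- section (a joint): how far the yellow outer section (44 mm square tube, top at 102 mm, carries knob and lamp) has slid outwards along mast +y, in m: 0 = pin centred in the starting hole, 0.040 = in the next. With the pin in a hole it has 2 mm play each way; with the pin lifted it slides against about 3 N friction and can be drawn along by the raised knob. Stops at -0.03 and 0.11
- pull_pin (a joint): how far the 10 mm lock pin is pulled up, in m: 0 = fully home, 8 mm deep in the hole; above 0.008 it is clear of the tube, and at 0.008 it rests on the tube between holes; 0.016 = pulled up fully. A spring pushes it down with 5 N when home, 11 N when fully up
- lock_knob: the red pull knob with the steel lock pin under it, one piece; it rises with the pin and travels with the section. z is the pin's axis, y runs outwards along the mast. Origin at counter height on the pin's axis when the pin is home. A firm outward pull on it is about 10 to 20 N. (The black star knob on the section's -x side, 105 mm outwards of it, is the clamp screw: not needed)
- knob_center (a point): centre of the red pull knob, a round upright cylinder of 30 mm diameter and 26 mm height on top of the yellow section; with the pin home it is 133 mm above the counter, the knob's underside 18 mm above the section's top, with a 20 mm wide steel boss below it. Grip it from above by its sides
- section_end (a point): centre of the section's outer end face, 274 mm outwards of the knob and 80 mm above the counter; the black lamp (130 x 60 x 62 mm, at any tilt, up to 125 mm above the counter) sits just beyond it
- spray_can_mid (a point): bystander: upright spray can, 66 mm diameter, 165 mm tall; point at mid height
- carton_mid (a point): bystander: white and red carton, 75 x 115 x 60 mm; point at its centre
- spanner_mid (a point): bystander: steel spanner, 170 mm long, lying flat on the plywood board on its -x side, beside the tube

How it is judged:
By the outcome, as a careful person would: the job done as asked, in the order asked, and still so for the second after the job is handed in, while the arm keeps its last pose, push and grip.
It also fails if it takes over 32 s, if anything falls off the work surface, if the arm or the gripper's body presses on something with over 40 N, if the wrist force passes 120 N, or if a joint passes its speed limit or range.

## Working session

There is one attempt and no reset: what is moved stays moved. The work goes in short steps, Python scripts to look and compute and a tool call to move; the robot and the scene stay as the last step left them, time stands still between calls to the robot, and variables do not carry over. Pictures are saved under pics/ and viewed, at most 10 in all, crops included, and the job is handed in when it is done.

Besides the shell and the picture viewer there is one more tool, called as name(argument=value, ...), one argument or row to a line, values as JSON. carry_out: Moves the arm, as the interface text tells. Its arguments: {"type":"object","properties":{"steps":{"type":"array","items":{"type":"array"}},"force":{"type":"number"}},"required":["steps"]}

```bash
mkdir -p pics; cat > h.py <<'E'
import numpy as np, cv2
from scipy.spatial.transform import Rotation as R
from workcell import env
def rot(q): return R.from_quat([q[1],q[2],q[3],q[0]]).as_matrix()
def grab(name):
    cal=env.get_calibration(name); im,d=env.read_camera(name); return cal,im,d
def cloud(cal,d):
    v,u=np.mgrid[:d.shape[0],:d.shape[1]]
    p=np.stack([(u-cal['cx'])/cal['fx']*d,-(v-cal['cy'])/cal['fy']*d,-d],-1)
    return p@rot(cal['orientation']).T+np.array(cal['origin'])
E
python3 - <<'E'
from h import *
s=env.get_state(); print(s, env.hold_point_z)
ims=[]
for n in ("scene","side"):
    cal,im,d=grab(n); print(n,cal); np.savez('/tmp/'+n,im=im,P=cloud(cal,d),d=d); ims.append(im)
    P=cloud(cal,d); hsv=cv2.cvtColor(im,cv2.COLOR_RGB2HSV)
    for nm,m in (("red",((hsv[...,0]<8)|(hsv[...,0]>172))&(hsv[...,1]>150)&(hsv[...,2]>60)),("yel",(hsv[...,0]>18)&(hsv[...,0]<35)&(hsv[...,1]>150)&(hsv[...,2]>80))):
        k,l,st,c=cv2.connectedComponentsWithStats(m.astype('uint8'))
        for i in range(1,k):
            if st[i,4]>40:
                q=P[(l==i)&(d>0)]; print(nm,c[i].round(),st[i,4],np.percentile(q,[3,50,97],axis=0).round(3).tolist())
cv2.imwrite('pics/a.png',cv2.resize(np.vstack(ims)[...,::-1],None,fx=.78,fy=.78))
E
```

```text
{'clock': 0.0, 'joint_pos': array([1.17642896e+00, 3.13977624e-01, 4.50122851e-02, 1.30359770e+00,
       1.16143626e-05, 1.43118083e+00]), 'qvel': array([-7.39152817e-04,  9.70773202e-04, -8.81040090e-04, -5.58526291e-05,
       -2.24588041e-03, -9.37885746e-04]), 'tau': array([ 5.68705957e-05, -4.80635440e+01,  2.98527360e+01,  1.98729686e-02,
       -1.91378109e-05,  1.07394669e-05]), 'tcp_pos': array([0.14472624, 0.55597883, 0.23043544]), 'orientation': array([-2.38658363e-04,  1.27031733e-01,  9.91898260e-01, -8.50527688e-04]), 'wrist_force': array([-0.4460037 ,  0.33068061,  0.35897352]), 'ft_torque': array([ 0.05740322, -0.02545744, -0.02409963]), 'grip_force': 0.0, 'finger_gap': 0.08541646614281706} 0.0187
scene {'fx': 391.3305904355409, 'fy': 391.3305904355409, 'cx': 257.2452569655408, 'cy': 189.22648847809782, 'origin': array([1.32539112, 0.45445124, 0.68272108]), 'orientation': array([0.45520993, 0.24387086, 0.39925543, 0.75756585])}
red [260.   3.] 84 [[-0.712, -0.63, 0.317], [-0.7, -0.594, 0.332], [-0.69, -0.564, 0.347]]
red [342.   7.] 210 [[-0.709, -0.18, 0.318], [-0.7
[... 984 characters left out ...]
. 125.] 478 [[-0.283, -1.967, -0.491], [0.074, -1.285, -0.211], [0.143, -1.186, -0.205]]
yel [ 15. 154.] 662 [[0.373, -1.381, -0.209], [0.446, -1.248, -0.199], [0.531, -1.163, -0.195]]
yel [261. 187.] 2291 [[0.494, -0.116, 0.059], [0.54, 0.06, 0.096], [0.569, 0.193, 0.103]]
side {'fx': 374.05095474408637, 'fy': 374.05095474408637, 'cx': 255.40202880089086, 'cy': 198.8583061484908, 'origin': array([ 0.33584221, -0.63402164,  0.66029045]), 'orientation': array([ 0.88007046,  0.43542754, -0.07301303, -0.17477969])}
red [237. 223.] 130 [[0.5, -0.071, 0.128], [0.509, -0.067, 0.143], [0.521, -0.053, 0.147]]
yel [230. 212.] 1572 [[0.487, -0.119, 0.074], [0.521, 0.034, 0.102], [0.561, 0.201, 0.105]]
```

View pics/a.png

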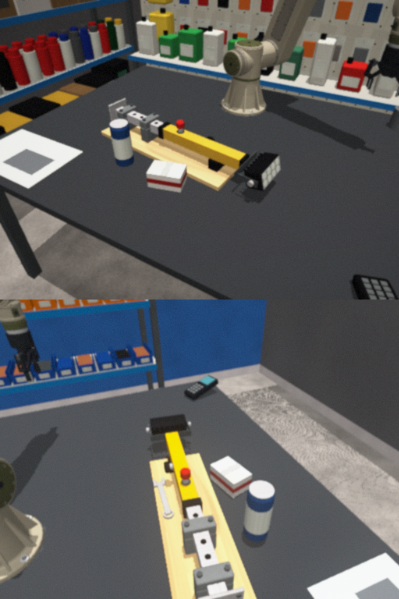

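Overview: red knob at about (181,124) in the scene half and (185,474) in the side half. The tube runs roughly along world +y towards the lamp, the can and carton stand on the +x side, and the spanner is on the −x side.

```bash
python3 - <<'E'
from h import *
Y=[];K=[]
for n in ("scene","side"):
    z=np.load('/tmp/'+n+'.npz'); P=z['P'];im=z['im'];hsv=cv2.cvtColor(im,cv2.COLOR_RGB2HSV)
    box=(P[...,0]>.44)&(P[...,0]<.62)&(P[...,1]>-.15)&(P[...,1]<.3)
    y=P[box&(hsv[...,0]>18)&(hsv[...,0]<35)&(hsv[...,1]>150)&(abs(P[...,2]-.102)<.005)]
    r=P[box&((hsv[...,0]<8)|(hsv[...,0]>172))&(hsv[...,1]>120)&(P[...,2]>.115)]
    t=r[r[:,2]>.141]
    # midline fit: per y-bin midpoint of x extents
    b=[(yy,*np.percentile(y[abs(y[:,1]-yy)<.01][:,0],[2,98])) for yy in np.arange(-.0,.19,.02) if (abs(y[:,1]-yy)<.01).sum()>8]
    b=np.array(b); mid=b[:,1:].mean(1); f=np.polyfit(b[:,0],mid,1)
    print(n,'width',(b[:,2]-b[:,1]).round(3),'dx/dy',f,'x at -.057',np.polyval(f,-.057))
    print('  knob',r.min(0).round(3),r.max(0).round(3),'top',len(t),np.median(t,axis=0).round(4),t.min(0).round(3),t.max(0).round(3))
    print('  yellow y range',np.percentile(y[:,1],[1,99]))
E
```

```text
scene width [0.043 0.042 0.041 0.044 0.044 0.044 0.043 0.044 0.044 0.043] dx/dy [0.15070544 0.52059583] x at -.057 0.5120056236304675
  knob [ 0.5   -0.068  0.124] [ 0.527 -0.04   0.146] top 43 [ 0.5134 -0.0543  0.1439] [ 0.5   -0.068  0.141] [ 0.526 -0.042  0.146]
  yellow y range [-0.12395886  0.20297071]
side width [0.043 0.041 0.042 0.042 0.044 0.043 0.042 0.043 0.043 0.042] dx/dy [0.15200664 0.51911018] x at -.057 0.5104457972088416
  knob [ 0.498 -0.072  0.123] [ 0.522 -0.051  0.148] top 81 [ 0.5099 -0.063   0.1456] [ 0.498 -0.072  0.142] [ 0.522 -0.051  0.148]
  yellow y range [-0.12599779  0.20397586]
```

```bash
cat >> h.py <<'E'
U=np.array([.1497,.9887,0]); 
def to(target,print_=True):
    s=env.get_state(); M=rot(s['orientation']); d=(np.array(target)-s['tcp_pos'])@M*100
    des=np.stack([np.cross(U,[0,0,-1]),U,[0,0,-1]],1)
    r=R.from_matrix(M.T@des).as_rotvec(degrees=True)
    print('shift cm',d.round(2),'turn',r.round(2),'tcp',s['tcp_pos'].round(4),'F',s['wrist_force'].round(1),'t',s['clock'])
E
python3 -c "
from h import *
to([.512,-.057,.225])"
```

```text
shift cm [-50.99 -50.07   0.62] turn [-0.09 -0.02 -5.99] tcp [0.1448 0.556  0.2305] F [ 0.1  0.4 -0.4] t 0.1
```

carry_out(
  steps=[
    [[0, 0, -1], [-4, -4, 0], 0],
    [[0, 0, -2], [-8, -8, 0], 0],
    [[0, 0, -3], [-12.2, -12, 0], 0],
    [[0, 0, -4], [-16.4, -16.1, 0], 0],
    [[0, 0, -5], [-20.6, -20.2, 0], 0],
    [[0, 0, -6], [-24.8, -24.3, 0], 0],
    [[0, 0, -6], [-29, -28.5, 0], 0],
    [[0, 0, -6], [-33.2, -32.6, 0], 0],
  ],
)

```text
clock: 1.1
tcp_pos: [0.3845, 0.1555, 0.2312]
orientation: [0.0, 0.075, 0.997, 0.0]
wrist_force: [1.5, 0.8, 0.1]
finger_gap: 0.0853
grip_force: 0.0
```

```bash
python3 -c "
from h import *
to([.512,-.057,.225])"
```

```text
shift cm [-15.78 -19.11   0.62] turn [0.01 0.01 0.01] tcp [0.3845 0.1555 0.2312] F [1.5 0.8 0.1] t 1.1
```

carry_out(
  steps=[
    [[0, 0, 0], [-3.8, -4.6, 0], 0],
    [[0, 0, 0], [-7.6, -9.2, 0], 0],
    [[0, 0, 0], [-11.4, -13.8, 0], 0],
    [[0, 0, 0], [-14.5, -17.6, 0], 0],
    [[0, 0, 0], [-15.8, -19.1, 0], 0],
    [[0, 0, 0], [-15.8, -19.1, 0], 0],
    [[0, 0, 0], [-15.8, -19.1, 0], 0],
    [[0, 0, 0], [-15.8, -19.1, 0], 0],
  ],
)

```text
clock: 2.1
tcp_pos: [0.5111, -0.0538, 0.2315]
orientation: [-0.0, 0.074, 0.997, 0.0]
wrist_force: [-0.4, 0.3, -0.2]
finger_gap: 0.085
grip_force: 0.0
```

```bash
python3 - <<'E'
from h import *
cal,im,d=grab('wrist'); P=cloud(cal,d); hsv=cv2.cvtColor(im,cv2.COLOR_RGB2HSV)
m=((hsv[...,0]<8)|(hsv[...,0]>172))&(hsv[...,1]>120)&(P[...,2]>.115)&(P[...,2]<.16)&(abs(P[...,0]-.51)<.06)&(abs(P[...,1]+.057)<.06)
q=P[m]; print(len(q), q.min(0).round(4),q.max(0).round(4)); t=q[q[:,2]>np.median(q[q[:,2]>.141][:,2])-.002]
print('top',len(t),t.mean(0).round(4),np.percentile(t,[1,99],axis=0).round(4))
c,r=cv2.minEnclosingCircle(t[:,:2].astype('float32')); print(c,r)
y=P[(hsv[...,0]>18)&(hsv[...,0]<35)&(hsv[...,1]>150)&(abs(P[...,2]-.102)<.005)&(abs(P[...,0]-.52)<.06)]
b=np.array([(v,*np.percentile(y[abs(y[:,1]-v)<.004][:,0],[2,98])) for v in np.arange(-.12,.15,.01) if (abs(y[:,1]-v)<.004).sum()>30])
print(b.round(4).tolist()); 
to([.512,-.057,.2255]); cv2.imwrite('pics/b.png',im[...,::-1])
E
```

```text
1251 [ 0.4982 -0.0689  0.125 ] [ 0.5254 -0.0409  0.1488]
top 952 [ 0.5122 -0.0548  0.1466] [[ 0.5002 -0.0674  0.1446]
 [ 0.5246 -0.0423  0.1482]]
(0.5126367807388306, -0.05483720079064369) 0.014030000194907188
[[-0.12, 0.4825, 0.5242], [-0.11, 0.4833, 0.5256], [-0.1, 0.4846, 0.5271], [-0.09, 0.4861, 0.5283], [-0.08, 0.4877, 0.5298], [-0.07, 0.4887, 0.516], [-0.06, 0.4902, 0.5005], [-0.05, 0.4915, 0.5009], [-0.04, 0.4932, 0.536], [-0.03, 0.4951, 0.5371], [-0.02, 0.4964, 0.5389], [-0.01, 0.4979, 0.5393], [-0.0, 0.4994, 0.5407], [0.01, 0.5008, 0.5422], [0.02, 0.5023, 0.5438], [0.03, 0.5037, 0.5453], [0.04, 0.5052, 0.5467], [0.05, 0.5067, 0.5483], [0.06, 0.5082, 0.5496], [0.07, 0.5095, 0.5513], [0.08, 0.511, 0.5527], [0.09, 0.5127, 0.5541], [0.1, 0.514, 0.5558], [0.11, 0.5155, 0.5572], [0.12, 0.5169, 0.5597], [0.13, 0.5182, 0.5613], [0.14, 0.5199, 0.5625]]
shift cm [-0.12 -0.29  0.6 ] turn [0.01 0.   0.12] tcp [ 0.5112 -0.0539  0.2315] F [0.8 0.6 0.2] t 2.15
```

View pics/b.png

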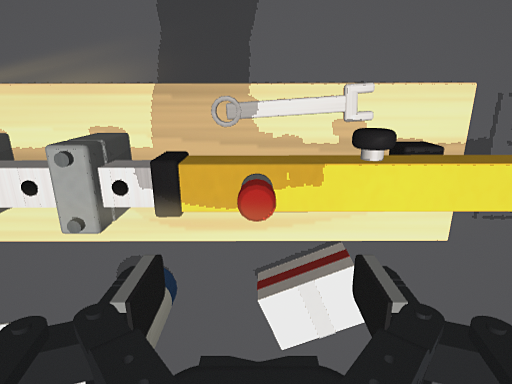

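Wrist view: red knob at (257,200), clear all round. The can at (160,285) and the carton at (315,300) are off to the +x side and low enough. Going down, then gripping along the mast's y.

carry_out(
  steps=[
    [[0, 0, 0], [-0.1, -0.1, 3], 0],
    [[0, 0, 0], [-0.1, -0.1, 6], 0],
    [[0, 0, 0], [-0.1, -0.1, 8.5], 0],
    [[0, 0, 0], [-0.1, -0.1, 10.5], 60],
    [[0, 0, 0], [-0.1, -0.1, 11.5], 120],
    [[0, 0, 0], [-0.1, -0.1, 11.5], 255],
    [[0, 0, 0], [-0.1, -0.1, 11.5], 255],
    [[0, 0, 0], [-0.1, -0.1, 11.5], 255],
  ],
  force=60,
)

```text
clock: 3.15
tcp_pos: [0.5123, -0.0558, 0.1166]
orientation: [-0.0, 0.075, 0.997, 0.0]
wrist_force: [-2.5, 3.9, -1.5]
finger_gap: 0.0281
grip_force: 59.6
```

carry_out(
  steps=[
    [[0, 0, 0], [0, 0, 0], 255],
    [[0, 0, 0], [0, 0, 0], 255],
    [[0, 0, 0], [0, 0, 0], 255],
    [[0, 0, 0], [0, 0, 0], 255],
    [[0, 0, 0], [0, 0, 0], 255],
    [[0, 0, 0], [0, 0, 0], 255],
    [[0, 0, 0], [0, 0, 0], 255],
    [[0, 0, 0], [0, 0, 0], 255],
  ],
)

```text
clock: 4.15
tcp_pos: [0.5123, -0.0562, 0.1165]
orientation: [-0.0, 0.075, 0.997, 0.0]
wrist_force: [-3.4, 3.1, 2.2]
finger_gap: 0.0284
grip_force: 59.8
```

carry_out(
  steps=[
    [[0, 0, 0], [0, 0, -0.3], 255],
    [[0, 0, 0], [0, 0, -0.6], 255],
    [[0, 0, 0], [0, 0, -0.9], 255],
    [[0, 0, 0], [0, 0, -1.2], 255],
    [[0, 0, 0], [0, 0, -1.3], 255],
    [[0, 0, 0], [0, 0, -1.3], 255],
    [[0, 0, 0], [0, 0, -1.3], 255],
    [[0, 0, 0], [0, 0, -1.3], 255],
  ],
)

```text
clock: 5.15
tcp_pos: [0.5123, -0.0562, 0.1291]
orientation: [-0.0, 0.075, 0.997, 0.0]
wrist_force: [-1.0, 3.4, -10.6]
finger_gap: 0.0286
grip_force: 59.8
```

carry_out(
  steps=[
    [[0, 0, 0], [0, 0.4, 0], 255],
    [[0, 0, 0], [0, 1.1, 0], 255],
    [[0, 0, 0], [0, 1.9, 0], 255],
    [[0, 0, 0], [0, 2.7, 0], 255],
    [[0, 0, 0], [0, 3.4, 0], 255],
    [[0, 0, 0], [0, 3.9, 0], 255],
    [[0, 0, 0], [0, 4.0, 0], 255],
    [[0, 0, 0], [0, 4.0, 0], 255],
  ],
)

```text
clock: 6.15
tcp_pos: [0.5183, -0.0162, 0.1292]
orientation: [-0.0, 0.075, 0.997, 0.0]
wrist_force: [-3.6, -0.1, -10.0]
finger_gap: 0.0285
grip_force: 60.0
```

```bash
python3 - <<'E'
from h import *
cal,im,d=grab('wrist'); P=cloud(cal,d)
np.savez('/tmp/w2',im=im,P=P); cv2.imwrite('pics/c.png',im[...,::-1]); to([.512,-.057,.2])
E
```

```text
shift cm [ 0.02 -4.12 -7.09] turn [ 0.06 -0.04  0.03] tcp [ 0.5183 -0.0162  0.1291] F [ -4.1  -0.4 -10.6] t 6.2
```

View pics/c.png

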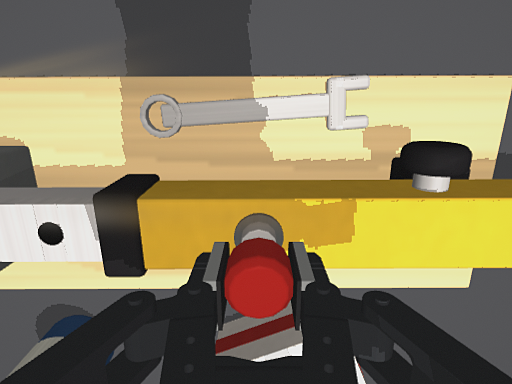

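Knob firmly gripped at (258,275), and the section moved with it. A tube hole shows at (50,233). Lowering the pin now.

carry_out(
  steps=[
    [[0, 0, 0], [0, 0, 0.3], 255],
    [[0, 0, 0], [0, 0, 0.5], 255],
    [[0, 0, 0], [0, 0, 0.7], 255],
    [[0, 0, 0], [0, 0, 0.8], 255],
    [[0, 0, 0], [0, 0, 0.9], 255],
    [[0, 0, 0], [0, 0, 0.9], 255],
    [[0, 0, 0], [0, 0, 0.9], 255],
    [[0, 0, 0], [0, 0, 0.9], 255],
  ],
)

```text
clock: 7.2
tcp_pos: [0.5183, -0.0162, 0.1205]
orientation: [-0.0, 0.075, 0.997, 0.001]
wrist_force: [-5.0, 1.3, -7.6]
finger_gap: 0.0281
grip_force: 60.2
```

```bash
python3 - <<'E'
from h import *
z=np.load('/tmp/w2.npz');im=z['im'];P=z['P']
g=cv2.cvtColor(im,cv2.COLOR_RGB2GRAY); m=np.zeros_like(g); m[205:260,20:85]=g[205:260,20:85]<70
k,l,st,c=cv2.connectedComponentsWithStats(m); i=1+st[1:,4].argmax(); print(st[i])
ring=(cv2.dilate((l==i).astype('uint8'),np.ones((7,7)))>0)&(g>120); zz=P[ring][:,2]; print('z ring',np.median(zz))
# ray to z=.098
cal=env.get_calibration('wrist'); 
s=env.get_state(); print(s['tcp_pos'],s['wrist_force'])
q=P[ring&(abs(P[...,2]-.098)<.006)]; cc,r=cv2.minEnclosingCircle(q[:,:2].astype('float32')); c2=(q.min(0)+q.max(0))/2
u=np.array([.1445,.9895]); 
for h in (np.array(cc),c2[:2]): print(h, r, 'axial dist from tcp',(s['tcp_pos'][:2]-h)@u)
E
```

```text
[ 38 223  25  22 429]
z ring 0.09866003871049835
[ 0.51826981 -0.01623768  0.12052663] [-5.01820298  1.3033623  -7.55334861]
[ 0.50212789 -0.13520333] 0.010441316291689873 axial dist from tcp 0.12004901993740556
[ 0.5015714  -0.13543953] 0.010441316291689873 axial dist from tcp 0.12036315191762427
```

Pull-up force (7.6 N at 4 mm lift) matches the spring, and the pin is three pitches (120 mm) from the visible hole, so it is in the next hole. Lowering it fully.

carry_out(
  steps=[
    [[0, 0, 0], [0, 0, 0.2], 255],
    [[0, 0, 0], [0, 0, 0.3], 255],
    [[0, 0, 0], [0, 0, 0.4], 255],
    [[0, 0, 0], [0, 0, 0.45], 255],
    [[0, 0, 0], [0, 0, 0.5], 255],
    [[0, 0, 0], [0, 0, 0.5], 255],
    [[0, 0, 0], [0, 0, 0.5], 255],
    [[0, 0, 0], [0, 0, 0.5], 255],
  ],
)

```text
clock: 8.2
tcp_pos: [0.5184, -0.0162, 0.1166]
orientation: [0.0, 0.075, 0.997, 0.001]
wrist_force: [-8.3, 1.5, -0.7]
finger_gap: 0.0284
grip_force: 60.8
```

carry_out(
  steps=[
    [[0, 0, 0], [0.04, 0.05, 0.05], 255],
    [[0, 0, 0], [0.04, 0.1, 0.05], 255],
    [[0, 0, 0], [0.04, 0.15, 0.05], 255],
    [[0, 0, 0], [0.04, 0.2, 0.05], 255],
    [[0, 0, 0], [0.04, 0.2, 0.05], 255],
    [[0, 0, 0], [0.04, 0.2, 0.05], 255],
    [[0, 0, 0], [0.04, 0.2, 0.05], 255],
    [[0, 0, 0], [0.04, 0.2, 0.05], 255],
  ],
)

```text
clock: 9.2
tcp_pos: [0.5186, -0.015, 0.1166]
orientation: [0.001, 0.075, 0.997, -0.0]
wrist_force: [-8.2, -1.7, 1.9]
finger_gap: 0.0279
grip_force: 61.3
```

carry_out(
  steps=[
    [[0, 0, 0], [0.05, 0.05, 0], 255],
    [[0, 0, 0], [0.05, 0.1, 0], 255],
    [[0, 0, 0], [0.05, 0.15, 0], 255],
    [[0, 0, 0], [0.05, 0.2, 0], 255],
    [[0, 0, 0], [0.05, 0.2, 0], 255],
    [[0, 0, 0], [0.05, 0.2, 0], 255],
    [[0, 0, 0], [0.05, 0.2, 0], 255],
    [[0, 0, 0], [0.05, 0.2, 0], 255],
  ],
)

```text
clock: 10.2
tcp_pos: [0.5186, -0.0147, 0.1166]
orientation: [0.001, 0.076, 0.997, -0.002]
wrist_force: [-8.3, -8.4, 0.9]
finger_gap: 0.0285
grip_force: 61.2
```

carry_out(
  steps=[
    [[0, 0, 0], [0.05, 0.05, 0], 255],
    [[0, 0, 0], [0.05, 0.1, 0], 255],
    [[0, 0, 0], [0.05, 0.15, 0], 255],
    [[0, 0, 0], [0.05, 0.15, 0], 255],
    [[0, 0, 0], [0.05, 0.15, 0], 255],
    [[0, 0, 0], [0.05, 0.15, 0], 255],
    [[0, 0, 0], [0.05, 0.15, 0], 255],
    [[0, 0, 0], [0.05, 0.15, 0], 255],
  ],
)

```text
clock: 11.2
tcp_pos: [0.5186, -0.0145, 0.1166]
orientation: [0.001, 0.076, 0.997, -0.003]
wrist_force: [-8.7, -13.3, -0.1]
finger_gap: 0.0282
grip_force: 61.2
```

```bash
python3 - <<'E'
from h import *
cal,im,d=grab('wrist'); c2,i2,_=grab('scene'); s=env.get_state(); print(s['tcp_pos'],s['wrist_force'],s['ft_torque'])
cv2.imwrite('pics/d.png',np.hstack([im[100:350,130:400],cv2.resize(i2[110:270,170:343],None,fx=1.5625,fy=1.5625)[:250]])[...,::-1])
E
```

```text
[ 0.51858987 -0.01457237  0.11655624] [ -8.61491187 -12.74336847   0.04411051] [-2.11207585  1.65933153  0.14188541]
```

View pics/d.png

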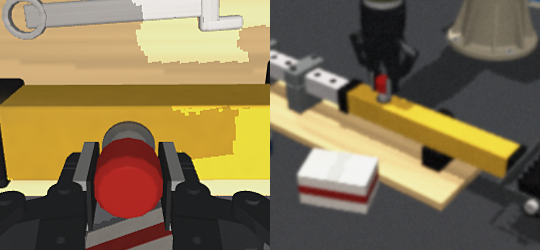

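```bash
python3 - <<'E'
from h import *
cal,im,d=grab('wrist'); P=cloud(cal,d); hsv=cv2.cvtColor(im,cv2.COLOR_RGB2HSV)
m=((hsv[...,0]<8)|(hsv[...,0]>172))&(hsv[...,1]>120)&(abs(P[...,0]-.5186)<.018)&(abs(P[...,1]+.0145)<.02)&(P[...,2]>.141)
q=P[m]; print(len(q),np.median(q,axis=0),np.percentile(q,[2,98],axis=0).round(4).tolist())
y=P[(hsv[...,0]>18)&(hsv[...,0]<35)&(hsv[...,1]>150)&(abs(P[...,2]-.102)<.006)]; print('section top z',np.median(y[:,2]))
s=env.get_state(); print(s['clock'],s['wrist_force'])
E
```

```text
3533 [ 0.51590121 -0.01359088  0.1464525 ] [[0.5049, -0.0267, 0.1418], [0.5292, -0.0009, 0.1478]]
section top z 0.10279494367668604
11.35 [ -8.58140797 -12.78926796  -0.26737738]
```

carry_out(
  steps=[
    [[0, 0, 0], [0, 0.05, 0.03], 255],
    [[0, 0, 0], [0, 0.05, 0.03], 255],
    [[0, 0, 0], [0, 0.05, 0.03], 255],
    [[0, 0, 0], [0, 0.05, 0.03], 255],
    [[0, 0, 0], [0, 0.05, 0.03], 255],
    [[0, 0, 0], [0, 0.05, 0.03], 255],
    [[0, 0, 0], [0, 0.05, 0.03], 255],
    [[0, 0, 0], [0, 0.05, 0.03], 255],
  ],
)

```text
clock: 12.35
tcp_pos: [0.5186, -0.0145, 0.1165]
orientation: [0.001, 0.076, 0.997, -0.004]
wrist_force: [-9.6, -14.3, 1.4]
finger_gap: 0.0283
grip_force: 61.5
```

The knob top is back at 146.5 mm, so the pin is home. The section is about 41.6 mm out with a steady outward pull of about 15 N.

```bash
python3 -c "
from workcell import env
print(env.hand_in())"
```

```text
the job is handed in; nothing more can be done
None
```

I handed the job in with the section moved out one hole, the pin fully home, and the knob still gripped and pulled outwards at about 15 N; the can, carton and spanner were not touched.

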